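# Load a reagent bottle into the analyser's carousel

## Task

Load the large wedge-shaped reagent bottle into the analyser: turn the carousel by its bar handle until the one vacant wide bay faces the loading port, then set the bottle gently down into that bay, narrow end towards the hub, until it stands fully home. Finally lower the port's hatch until it is fully closed; do not tip or drop the bottle, and leave the small bottle, the beaker and the metal dish where they stand.

Things in the scene. Friction and masses are not known exactly. Their poses are not given: they have to be found in the camera images.
- analyser: Fixed white benchtop analyser, 400 mm deep (x), 600 mm wide; origin on the bench under the carousel's axis, +x away from its front, z up. In its frame (mm): carousel well x, y within 165; front rim x -200 to -165, 167 high; flat clear cover over the well, top at 206. On the right (y -190 to -410) the measuring unit, deck 167 high, with screen, cuvette rotor and probe arm (295 high at x 150).
- port (a point): Loading point, fixed in the analyser's frame at x -112, y 0, z 85 mm; a bay faces the port when its point lies here. Axes as the analyser's. The cover is cut away for the port (x -183 to -62, y -76 to 76 mm, open to the front above the 167 mm rim) and around the hub (x -62 to 52, y -76 to 76 mm).
- carousel (a joint): Angle of the carousel, rad, positive anticlockwise from above; free to turn either way by several turns and stays where it is left (friction 0.06 N m). At 0 (or 2 pi) the vacant wide bay faces the port exactly.
- handle (a point): Middle of the carousel's metal bar handle, on the axis, 265 mm above the bench. The bar is 90 mm long (this point's x axis), 18 mm wide, 34 mm high (248 to 282 mm above the bench) and turns with the carousel. It stands on an 18 mm spindle with free room around and below it.
- bay (a point): Centre of the floor of the vacant wide bay, 85 mm above the bench, 112 mm from the axis; turns with the carousel; +x to the hub. Wedge 78 mm long between 3 mm dividers 45 mm high: 4 mm clearance at each flank of the bottle, 3 mm at each end. 8 wide and 8 narrow bays alternate; all others but one narrow bay are full. Small neighbours reach 145 mm above the bench; large ones are 45 degrees off.
- narrow_bay (a point): Centre of the floor of the vacant narrow bay, which is too narrow for the large bottle (not used).
- hatch (a joint): Opening angle of the hatch, rad: 0 closed (level, flush with the cover), about 1.57 upright and fully open. Upright, its tab reaches 334 mm above the bench. A stiff hinge (0.2 N m) holds it where it is left; about 2 to 3 N near its free edge moves it.
- hatch_hinge (a point): Middle of the hatch's hinge line, at x -62, y 0, z 204 mm of the analyser; the hinge runs along the analyser's y, on the hub side of the port.
- hatch_edge (a point): Middle of the hatch's outer face at its free edge, 123 mm from the hinge. Clear panel 123 x 148 x 4 mm; a 35 mm lip is turned down along the free edge (with the hatch upright it points to the front, over the port: no upright gripper can come down there, the tool must lean towards the front by 25 to 45 degrees); a grey tab, 60 mm wide, reaches 7 mm further.
- bottle: The bottle to load: white wedge standing on the bench, 72 mm long (x), 60 mm wide at its -x end, 25.5 mm at its +x (narrow) end, body 70 mm high; grey round cap 30 mm in diameter above its middle, 74 to 106 mm high; 0.10 to 0.21 kg. Origin at the centre of its underside, +x to the narrow end, z up. Grip the cap across y.
- small_bottle: Bystander of the same kind but smaller: wedge 72 mm long, 38 to 15 mm wide, 60 mm high with its 18 mm cap. Origin at the centre of its underside.
- beaker: Bystander: glass beaker, 68 mm wide, 90 mm high.
- mould: Bystander: small metal dish, 68 mm wide, 32 mm high.
Not all that is in view belongs to the job. Leave any pink or yellow look-alike of the bottle alone.

How it is judged:
By the outcome, as a careful person would: the job done as asked, in the order asked, and still so for the second after the job is handed in, with the robot touching nothing.
It also fails if it takes over 72 s, if anything falls off the work surface, if the arm or the gripper's body presses on something with over 40 N, if the wrist force passes 120 N, or if a joint passes its speed limit or range.

## Robot

A 6-joint arm with a two-finger parallel gripper is mounted at the origin on the work surface. World frame = base frame: x ahead of the robot, y to its left, z up, the work surface at z = 0. Lengths are in m, angles in degrees, forces in N, time in s.
With the tool pointing down it reaches from about 0.4 to 0.825 m from the base axis. Payload 7 kg.
Tool frame: the origin (TCP) lies midway between the tips of the shut fingers; the grasp point (between the pads) lies 19 mm behind it; z points along the fingers, y is the direction in which the jaws open and shut (so a half turn about z gives the same grasp; the last joint's range is limited). The gripper opens to 88 mm and grips with 3 to 60 N. Pads are 19 mm wide; open, the fingers measure 130 mm over their backs; the gripper's body (78 mm by 193 mm) begins 47 mm behind the grasp point.
Start: joints at [89.215, 20.546, 0.682, 0, -70.136, -16.507], TCP at [0.201, 0.644, 0.19] pointing down, gripper open.
Joint ranges: [-176.03, 176.03], [-82.01, 121.73], [-58.28, 71.71], [-173.87, 95.51], [-174.79, -0.11], [-173.66, 173.66]. Speed limits (degrees/s): [136.94, 136.94, 172.46, 180, 180, 180].

## Interface

Orientations are given as a 3x3 rotation matrix whose columns are the frame's x, y, z axes.
In Python, from rig import robot gives the robot as it stands. Calls block until the motion is done:
- robot.goto(position, orientation): joint-space move of the TCP to a pose.
- robot.servo_line(position, ori=None, speed=0.15): straight line of the TCP; ori=None keeps the orientation; speed is the mean speed in m/s.
- robot.movej(angles): joint-space move.
- robot.move_gripper(opening): opening from 0.0 (shut) to 1.0 (fully open); the grip force is fixed at half the most; returns when the fingers have stopped.
- robot.dwell(seconds).
- robot.ik(position, orientation): joint angles nearest the present ones, or None.
- robot.grab_frame(name): name is "side" or "top" or "wrist"; returns (picture, depth): 384x512x3 uint8, red, green, blue; 384x512 float32, m along the optical axis (not along the pixel's ray), 0 where there is no reading.
- robot.camera_info(name): a dict with "vfov" (degrees; the focal length in pixels is half the picture's height over the tangent of half this angle, whatever the lens; pixels are square), "cx", "cy" (the principal point, pixels), "view" (4x4, takes a point from world to camera coordinates); the wrist camera has in their place "T_tool_cam" (4x4, takes a point from camera to tool coordinates, whose origin is the TCP and whose axes are the flange's). Camera axes: x right, y down, z forward; pixel columns grow to the right and rows downward; lengths in m; the calibration is good to about 2 mm. The wrist camera is an equidistant fisheye: a pixel r from the principal point sees the ray r / f radians off the axis. A picture is of the moment at which its call begins: read the wrist's pose just before it. camera_info takes no time and is no camera call.
A pose or a line that the arm cannot do raises robot.Unreachable and nothing moves.
- robot.job_done(): hands the job in, once; it reports no verdict.
Readings, each from a call of its own:
- robot.read_t(): time.
- robot.read_qpos(): joint angles.
- robot.read_qvel(): joint speeds.
- robot.read_effort(): joint torques, N m.
- robot.read_position(): TCP position.
- robot.read_tcp_rot(): TCP orientation.
- robot.read_force(): force on the tool from outside, world axes, zero at the start.
- robot.read_ft_torque(): the same for the moment, N m.
- robot.read_grip_width(): opening from 0.0 (shut) to 1.0 (fully open).
Only numpy, scipy, OpenCV 4.12 (cv2) and the standard library are available. Lean on these libraries where they do the work, as an engineer would, in place of code of your own. Each camera call takes 0.05 s, during which the arm holds its last target.

## Working session

There is one attempt and no reset: what is moved stays moved. The work goes in short steps, each a Python script; the robot and the scene stay as the last script left them, time stands still between calls to the robot, and variables do not carry over. Pictures are saved under pics/ and viewed, and the job is handed in when it is done.

```bash
ls; mkdir -p pics; cat > h.py <<'E'
import numpy as np, cv2
from rig import robot
def save(n,img): cv2.imwrite('pics/'+n+'.png',img[:,:,::-1])
E
python3 - <<'E'
from h import *
for n in ['side','top','wrist']:
    p,d=robot.grab_frame(n); save(n+'0',p); np.save(f'pics/{n}0_d.npy',d); np.save(f'pics/{n}0_p.npy',p)
    print(n,{k:np.round(v,4).tolist() for k,v in robot.camera_info(n).items()})
print(robot.read_t(),robot.read_tcp_rot(),robot.read_position())
E
```

```text
pics
side {'vfov': 54.6448, 'cx': 251.9017, 'cy': 187.727, 'view': [[-0.2616, -0.9652, -0.005, 0.3519], [-0.8873, 0.2425, -0.3923, 0.5194], [0.3799, -0.0982, -0.9198, 1.0077], [0.0, 0.0, 0.0, 1.0]]}
top {'vfov': 48.792, 'cx': 252.6852, 'cy': 194.3837, 'view': [[-0.0146, -0.9999, -0.0019, 0.2346], [-0.9948, 0.0147, -0.1009, 0.5627], [0.1009, 0.0004, -0.9949, 1.485], [0.0, 0.0, 0.0, 1.0]]}
wrist {'vfov': 65.7065, 'cx': 256.8529, 'cy': 190.3551, 'T_tool_cam': [[0.0005, -0.952, -0.3061, 0.0829], [1.0, 0.0005, 0.0003, 0.0007], [-0.0001, -0.3061, 0.952, -0.1943], [0.0, 0.0, 0.0, 1.0]]}
0.15 [[ 9.54779195e-01 -2.97315714e-01 -2.34987748e-04]
 [-2.97315772e-01 -9.54778405e-01 -1.23689503e-03]
 [ 1.43387101e-04  1.25082720e-03 -9.99999207e-01]] [0.2005389  0.64409993 0.18954452]
```

View pics/top0.png

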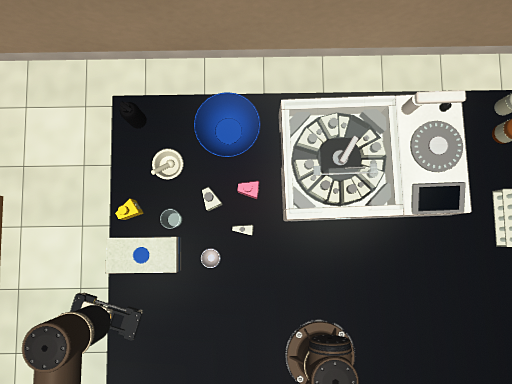

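View pics/side0.png

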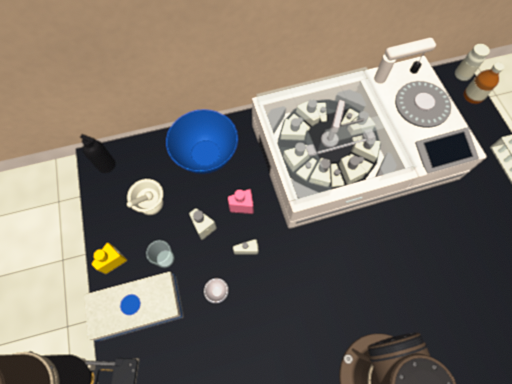

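View pics/wrist0.png

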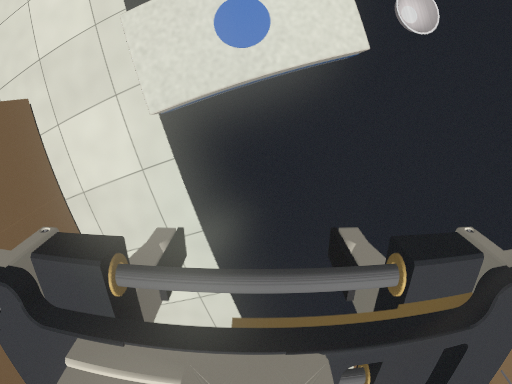

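```bash
python3 - <<'E'
import numpy as np, cv2
t=np.load('pics/top0_p.npy');s=np.load('pics/side0_p.npy')
a=cv2.resize(t[90:230,270:480],None,fx=3.8,fy=3.8,interpolation=cv2.INTER_CUBIC)
b=cv2.resize(s[60:220,245:445],None,fx=3.7,fy=3.7,interpolation=cv2.INTER_CUBIC)
c=cv2.resize(t[150:280,110:280],None,fx=4.5,fy=4.5,interpolation=cv2.INTER_CUBIC)
for n,i in zip('abc',(a,b,c)): cv2.imwrite(f'pics/crop_{n}.png',i[:,:,::-1])
E
```

```text
(no output)
```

View pics/crop_a.png

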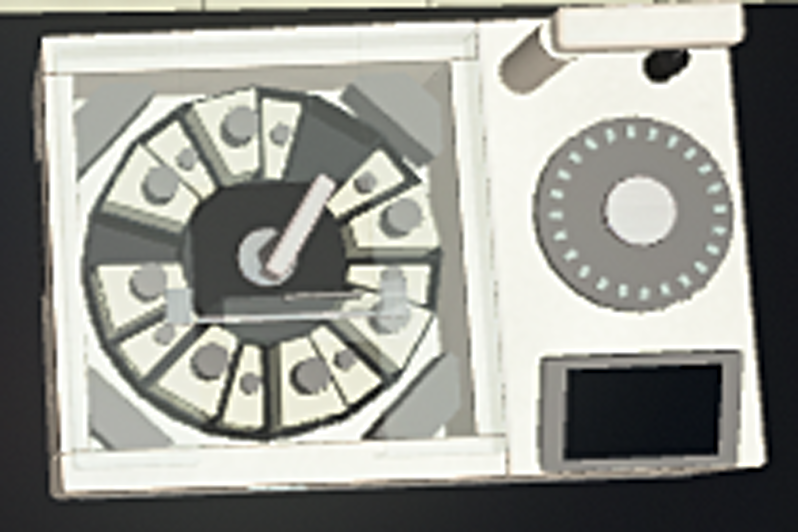

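View pics/crop_b.png

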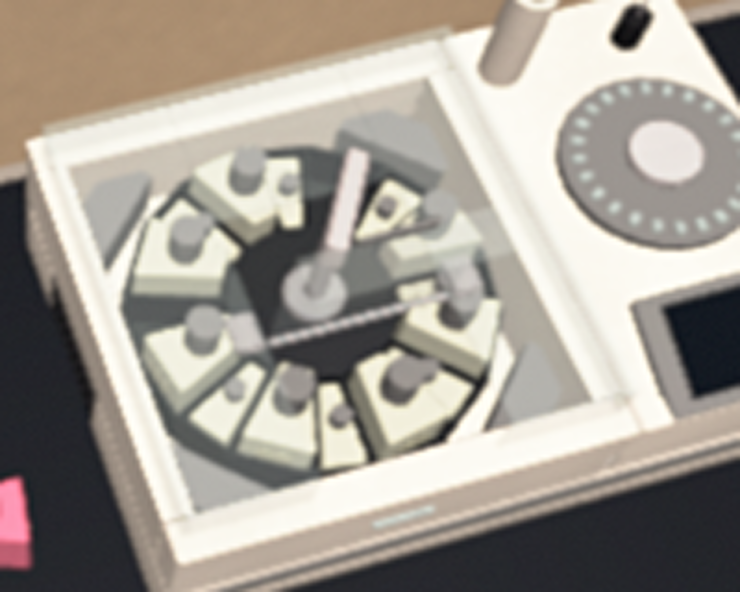

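View pics/crop_c.png

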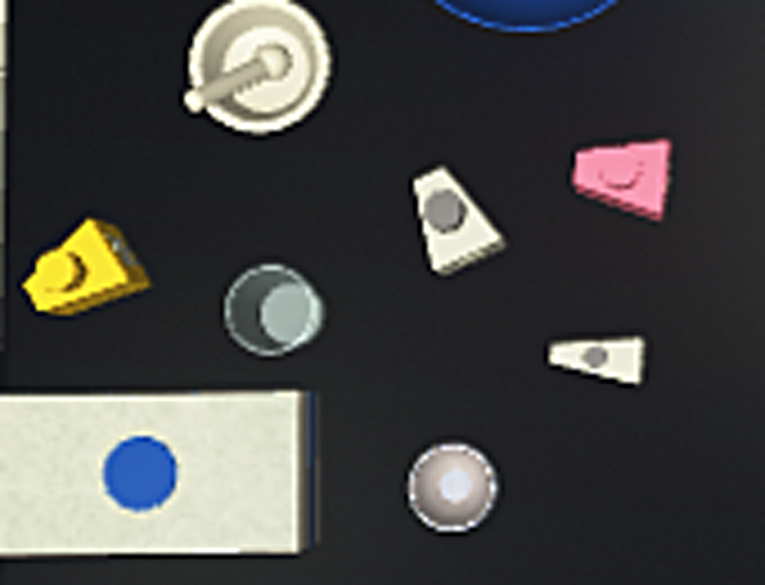

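```bash
cat >> h.py <<'E'
def cloud(n,d,info):
    H,W=d.shape; f=H/2/np.tan(np.radians(info['vfov'])/2)
    v,u=np.mgrid[0:H,0:W]
    P=np.stack([(u-info['cx'])/f*d,(v-info['cy'])/f*d,d],-1)
    V=np.array(info['view']); return (P-V[:3,3])@V[:3,:3]
def atz(n,u,v,z):
    i=robot.camera_info(n); f=192/np.tan(np.radians(i['vfov'])/2); V=np.array(i['view']);R=V[:3,:3]
    c=-R.T@V[:3,3]; r=R.T@np.array([(u-i['cx'])/f,(v-i['cy'])/f,1.]); return c+r*(z-c[2])/r[2]
def proj(n,p):
    i=robot.camera_info(n); f=192/np.tan(np.radians(i['vfov'])/2); V=np.array(i['view'])
    q=V[:3,:3]@np.asarray(p,float)+V[:3,3]; return np.array([i['cx'],i['cy']])+f*q[:2]/q[2]
E
python3 - <<'E'
from h import *
for n in ['top','side']:
    d=np.load(f'pics/{n}0_d.npy');p=np.load(f'pics/{n}0_p.npy').astype(int)
    X=cloud(n,d,robot.camera_info(n))
    bench=X[(d>0)&(p.sum(2)<90)]; print(n,'bench z',np.median(bench[:,2]))
    # rims & heights
    m=(d>0)&(X[...,0]>.3)&(X[...,1]<.15)&(X[...,2]>.1)
    h,e=np.histogram(X[m][:,2],bins=np.arange(.1,.35,.01)); print([(round(a,2),int(b)) for a,b in zip(e,h) if b>20])
    for lo,hi in((.155,.178),(.197,.215)):
        mm=m&(X[...,2]>lo)&(X[...,2]<hi); q=X[mm]
        r=cv2.minAreaRect((q[:,:2]*1000).astype(np.float32)); print(lo,len(q),r)
    # handle
    mm=m&(X[...,2]>.27)&(X[...,2]<.29)&(X[...,1]>-.35); q=X[mm]; print('handle',len(q),q.mean(0),cv2.minAreaRect((q[:,:2]*1000).astype(np.float32)))
    # bottle
    ub=(slice(150,280),slice(180,270)) if n=='top' else (slice(180,280),slice(175,270))
    Y=X[ub];dd=d[ub];k=(dd>0)
    for lo,hi in((.063,.076),(.098,.112),(.05,.064)):
        q=Y[k&(Y[...,2]>lo)&(Y[...,2]<hi)]
        print('b',lo,len(q),q.mean(0))
E
```

```text
top bench z 0.0018618797039503818
[(np.float64(0.1), 129), (np.float64(0.11), 147), (np.float64(0.12), 487), (np.float64(0.13), 989), (np.float64(0.14), 306), (np.float64(0.15), 394), (np.float64(0.16), 3510), (np.float64(0.17), 2596), (np.float64(0.18), 1905), (np.float64(0.19), 916), (np.float64(0.2), 7630), (np.float64(0.21), 1548), (np.float64(0.22), 21), (np.float64(0.23), 22), (np.float64(0.24), 23), (np.float64(0.25), 27), (np.float64(0.26), 53), (np.float64(0.27), 75), (np.float64(0.28), 244), (np.float64(0.29), 492), (np.float64(0.32), 528), (np.float64(0.33), 140)]
0.155 5762 ((677.058349609375, -174.9305419921875), (401.3470153808594, 600.79150390625), 1.305672526359558)
0.197 9296 ((676.96728515625, -162.73541259765625), (363.9860534667969, 559.02587890625), 1.4138199090957642)
handle 273 [ 0.71761883 -0.13685657  0.28227533] ((734.894287109375, -155.17715454101562), (65.12782287597656, 410.9040222167969), 30.928274154663086)
b 0.063 401 [0.57827005 0.31964546 0.0702752 ]
b 0.098 158 [0.59744925 0.31208812 0.10537978]
b 0.05 74 [0.56231088 0.30644488 0.05815118]
side benc
[... 389 characters left out ...]
4(0.24), 120), (np.float64(0.25), 53), (np.float64(0.26), 76), (np.float64(0.27), 165), (np.float64(0.28), 305), (np.float64(0.29), 396), (np.float64(0.32), 772), (np.float64(0.33), 46)]
0.155 6298 ((679.2040405273438, -291.0495300292969), (400.8418273925781, 836.6840209960938), 1.638085961341858)
0.197 9509 ((677.42724609375, -149.558349609375), (365.84088134765625, 535.1273193359375), 1.3168407678604126)
handle 367 [ 0.73079217 -0.15995251  0.28112923] ((735.3795776367188, -156.53604125976562), (66.02371215820312, 415.5267333984375), 31.32110595703125)
b 0.063 430 [0.56099785 0.3074424  0.06867648]
b 0.098 164 [0.56811397 0.31525246 0.10463083]
b 0.05 104 [0.51736637 0.28651594 0.05749756]
```

```bash
cat >> h.py <<'E'
def rect(n,img,z,x0,x1,y0,y1,s=2):
    # rows: x descending (x1 top), cols: y descending (y1 left); s px/mm
    rows=int((x1-x0)*1000*s); cols=int((y1-y0)*1000*s)
    i=robot.camera_info(n); f=192/np.tan(np.radians(i['vfov'])/2); V=np.array(i['view'])
    r,c=np.mgrid[0:rows,0:cols]; P=np.stack([x1-r/1000/s,y1-c/1000/s,np.full(r.shape,z)],-1)
    q=P@V[:3,:3].T+V[:3,3]
    u=(i['cx']+f*q[...,0]/q[...,2]).astype(np.float32); v=(i['cy']+f*q[...,1]/q[...,2]).astype(np.float32)
    return cv2.remap(img,u,v,cv2.INTER_LINEAR)
E
python3 - <<'E'
from h import *
ims=[]
for n in ['top','side']:
    d=np.load(f'pics/{n}0_d.npy');p=np.load(f'pics/{n}0_p.npy')
    X=cloud(n,d,robot.camera_info(n))
    r=np.hypot(X[...,0]-.674,X[...,1]+.065)
    q=X[(d>0)&(r<.07)&(X[...,2]>.262)&(X[...,2]<.295)&(X[...,0]>.633)]
    print(n,len(q),np.median(q[:,2]),cv2.minAreaRect((q[:,:2]*1000).astype(np.float32)),q.mean(0))
    q=X[(d>0)&(X[...,2]>.312)&(X[...,2]<.34)&(r<.12)]
    print('hatch top',len(q),np.median(q[:,2]),cv2.minAreaRect((q[:,:2]*1000).astype(np.float32)))
    I=rect(n,p,.191,.50,.85,-.24,.11,1.7); ims.append(I); save('rc_'+n,I)
    save('hd_'+n,rect(n,p,.282,.6,.76,-.15,.02,4))
    for nm,z in(('cap',.106),('top',.070)): save('bt_'+nm+n,rect(n,p,z,.5,.66,.22,.40,3))
E
cd pics; python3 -c "
import cv2,numpy as np
a=[cv2.imread(f) for f in('bt_captop.png','bt_toptop.png','bt_capside.png','bt_topside.png')]
b=np.vstack([np.hstack(a[:2]),np.hstack(a[2:])]);cv2.imwrite('bt.png',cv2.resize(b,None,fx=.6,fy=.6,interpolation=cv2.INTER_AREA) if max(b.shape)>1400 else cv2.resize(b,None,fx=.7,fy=.6));print(b.shape)
a=[cv2.imread(f) for f in('rc_top.png','rc_side.png')];b=np.hstack(a);print(b.shape);cv2.imwrite('rc.png',cv2.resize(b,(800,400)))"
```

```text
top 189 0.2821797547491775 ((673.2259521484375, -64.54470825195312), (18.85906219482422, 89.93716430664062), 58.560523986816406) [ 0.67259391 -0.06295714  0.2812997 ]
hatch top 664 0.3279288508488889 ((592.2677001953125, -66.60572814941406), (37.7178840637207, 147.6297149658203), 1.3354474306106567)
side 187 0.2806084715374551 ((672.9537353515625, -62.63591384887695), (18.049739837646484, 89.07166290283203), 58.61121368408203) [ 0.67302501 -0.06194126  0.28021258]
hatch top 810 0.32615057673468784 ((592.9070434570312, -65.65393829345703), (39.10711669921875, 149.45436096191406), 1.5491105318069458)
(960, 1080, 3)
(595, 1190, 3)
```

View pics/rc_top.png

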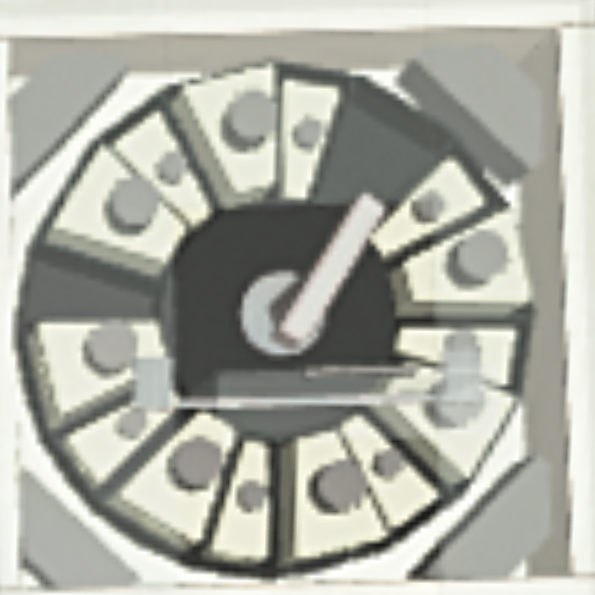

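View pics/rc_side.png

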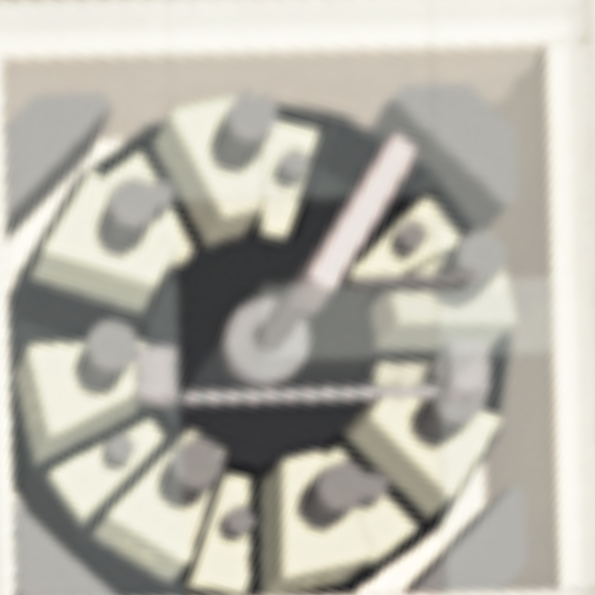

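View pics/bt.png

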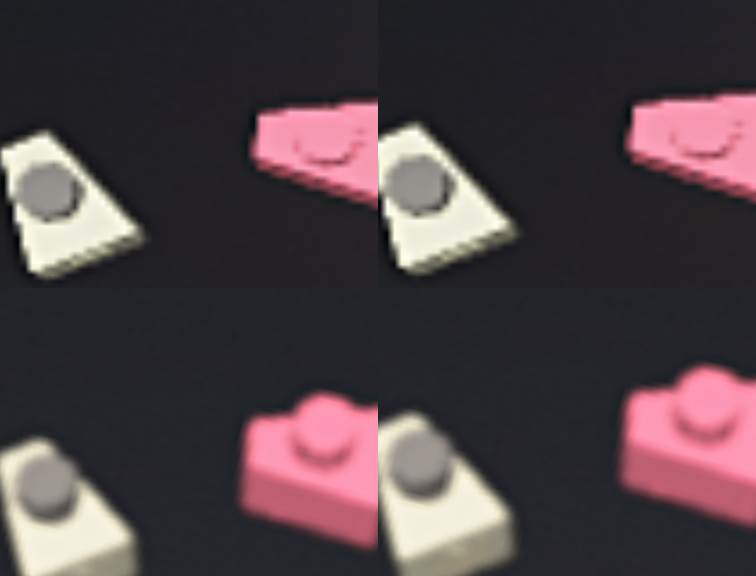

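```bash
python3 - <<'E'
from h import *
from scipy.optimize import least_squares
c=np.array([(252,114),(132,202),(110,345),(196,462),(338,484),(460,395),(479,256)],float)
P=np.stack([.85-c[:,1]/1700,.11-c[:,0]/1700],1)*1000
# ccw from bay: A at +45, B +90 ...
k=np.radians(45*np.arange(1,8))
f=lambda p:(np.stack([p[0]+112*np.cos(p[2]+k),p[1]+112*np.sin(p[2]+k)],1)-P).ravel()
s=least_squares(f,[674,-65,-.55]);print(s.x[:2],np.degrees(s.x[2]),s.fun.reshape(-1,2).round(1))
# bottle
for n in('top','side'):
    p=np.load(f'pics/{n}0_p.npy');d=np.load(f'pics/{n}0_d.npy');X=cloud(n,d,robot.camera_info(n))
    hsv=cv2.cvtColor(p,cv2.COLOR_RGB2HSV)
    cyl=(np.abs(X[...,0]-.573)<.07)&(np.abs(X[...,1]-.378)<.06)
    q=X[cyl&(X[...,2]>.062)&(X[...,2]<.078)]
    r=cv2.minAreaRect((q[:,:2]*1000).astype(np.float32)); print(n,len(q),np.median(q[:,2]),q.mean(0),r)
    q=X[cyl&(X[...,2]>.098)&(X[...,2]<.112)]
    print(' cap',len(q),np.median(q[:,2]),cv2.minEnclosingCircle((q[:,:2]*1000).astype(np.float32)),q.mean(0))
    # top outline fit
    I=rect(n,p,.070,.5,.66,.28,.44,4); save('b70'+n,I)
E
```

```text
[673.92533115 -63.60331573] -31.28697669100924 [[-0.2  1.2]
 [ 0.9 -0.2]
 [ 0.3 -0.1]
 [-0.  -0.1]
 [-0.2 -1.3]
 [-1.9  1.3]
 [ 1.1 -0.6]]
top 180 0.07085742557230167 [0.54673558 0.37392236 0.07048951] ((554.3204345703125, 378.0611267089844), (71.211181640625, 54.516090393066406), 24.640277862548828)
 cap 63 0.10640681878296472 ((554.5015258789062, 379.0498352050781), 14.996504783630371) [0.5542251  0.37855178 0.10617956]
side 219 0.06858011077146055 [0.54103316 0.37545343 0.06855133] ((553.5753173828125, 379.9539794921875), (71.47240447998047, 56.752437591552734), 25.704513549804688)
 cap 85 0.10472322209560384 ((554.4509887695312, 380.040283203125), 15.152727127075195) [0.55351136 0.379489   0.10460145]
```

View pics/b70top.png

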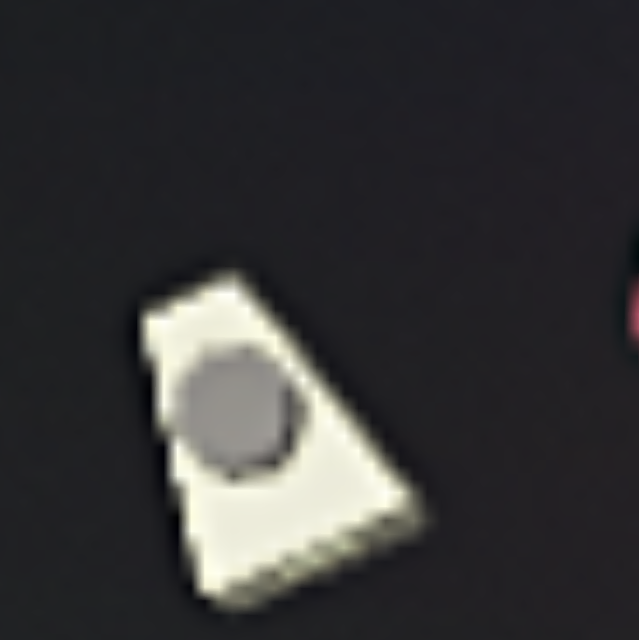

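```bash
cat >> h.py <<'E'
PSI=np.radians(1.45); AX=np.array([.6733,-.0640,0])
Rz=lambda a:np.array([[np.cos(a),-np.sin(a),0],[np.sin(a),np.cos(a),0],[0,0,1.]])
def ana(x,y,z): return AX+Rz(PSI)@np.array([x,y,z])
def down(yaw): # tool y axis at world yaw (deg), pointing down
    a=np.radians(yaw); y=np.array([np.cos(a),np.sin(a),0]); z=np.array([0,0,-1.]); return np.stack([np.cross(y,z),y,z],1)
def lean(yaw,l,sg=1): # tool leans so fingers point toward yaw direction; camera back if sg=1
    a=np.radians(yaw); bx=np.array([np.cos(a),np.sin(a),0]); by=np.array([-np.sin(a),np.cos(a),0]); l=np.radians(l)
    z=np.sin(l)*bx-np.cos(l)*np.array([0,0,1.]); y=sg*by; return np.stack([np.cross(y,z),y,z],1)
BT=np.array([.5545,.3795,0]); BY=24.9
E
python3 - <<'E'
from h import *
r=lambda q:None if q is None else np.round(q,1).tolist()
for y in np.arange(58.6,58.6-148,-24.5): print('handle',round(y,1),r(robot.ik(ana(0,0,.271),down(y))),r(robot.ik(ana(0,0,.271),down(y+180))))
for sg in(1,-1):
  R=lean(BY,25,sg); print('bot',sg,r(robot.ik(BT+[0,0,.101]+R[:,2]*.019,R)),r(robot.ik(BT+[0,0,.301]+R[:,2]*.019,R)))
  R=lean(1.45,25,sg); print('port',sg,[r(robot.ik(ana(-.112,0,z)+R[:,2]*.019,R)) for z in(.186,.30)])
R=down(91.45);print('hatch',[r(robot.ik(ana(x,0,z),R)) for x,z in((-.035,.31),(-.1,.31),(-.17,.21))])
E
```

```text
handle 58.6 [11.0, 18.7, 8.3, 0.0, -79.6, -132.4] [11.0, 18.7, 8.3, 0.0, -79.6, 47.6]
handle 34.1 [11.0, 18.7, 8.3, 0.0, -79.6, -156.9] [11.0, 18.7, 8.3, 0.0, -79.6, 23.1]
handle 9.6 None [11.0, 18.7, 8.3, 0.0, -79.6, -1.4]
handle -14.9 [11.0, 18.7, 8.3, 0.0, -79.6, 154.1] [11.0, 18.7, 8.3, 0.0, -79.6, -25.9]
handle -39.4 [11.0, 18.7, 8.3, 0.0, -79.6, 129.6] [11.0, 18.7, 8.3, 0.0, -79.6, -50.4]
handle -63.9 [11.0, 18.7, 8.3, 0.0, -79.6, 105.1] [11.0, 18.7, 8.3, 0.0, -79.6, -74.9]
handle -88.4 [11.0, 18.7, 8.3, 0.0, -79.6, 80.6] [11.0, 18.7, 8.3, 0.0, -79.6, -99.4]
bot 1 [48.1, 12.5, -48.9, 60.9, -11.0, -171.6] [58.4, 2.7, -22.5, 19.2, -45.2, -134.7]
port 1 [[17.4, -3.3, -42.5, 14.6, -27.5, -117.5], [17.9, -8.7, -29.6, 9.7, -45.4, -111.9]]
bot -1 [48.1, 12.5, -48.9, 60.9, -11.0, 8.4] [58.4, 2.7, -22.5, 19.2, -45.2, 45.3]
port -1 [[17.4, -3.3, -42.5, 14.6, -27.5, 62.5], [17.9, -8.7, -29.6, 9.7, -45.4, 68.1]]
hatch [[11.6, 14.6, 7.6, 0.0, -83.0, -100.1], [12.8, 8.2, -0.4, 0.0, -81.3, -101.3], [14.5, 3.9, -18.2, 0.0, -67.9, -103.0]]
```

```bash
python3 - <<'E'
from h import *
r=lambda q:None if q is None else np.round(q,1).tolist()
for l in (25,28):
 for d in (-4,0,4):
  R=lean(BY+d,l,1); print(l,d,[r(robot.ik(BT+[0,0,z]+R[:,2]*.019,R)) for z in (.101,.13,.17,.22)])
E
```

```text
25 -4 [None, [54.2, 11.0, -43.8, 44.8, -19.2, -164.0], [56.9, 8.7, -38.2, 33.9, -26.5, -154.4], [58.3, 6.1, -32.2, 27.0, -34.4, -147.5]]
25 0 [[48.1, 12.5, -48.9, 60.9, -11.0, -171.6], [53.9, 10.8, -43.4, 41.6, -18.0, -156.9], [56.4, 8.4, -37.7, 30.9, -25.5, -147.4], [57.6, 5.8, -31.7, 24.4, -33.5, -140.9]]
25 4 [[48.3, 12.4, -48.4, 56.4, -9.7, -163.7], [53.9, 10.7, -42.4, 36.9, -17.3, -148.5], [55.9, 8.3, -36.7, 27.1, -24.9, -139.7], [56.9, 5.6, -30.8, 21.3, -33.0, -133.8]]
28 -4 [None, None, [54.7, 7.4, -44.2, 47.2, -20.9, -165.9], [58.0, 4.8, -37.4, 35.0, -29.5, -155.1]]
28 0 [None, None, [54.3, 7.1, -43.9, 44.3, -19.3, -159.0], [57.3, 4.4, -36.9, 32.1, -28.3, -148.2]]
28 4 [None, None, [54.1, 7.0, -43.1, 39.7, -18.3, -150.8], [56.7, 4.2, -36.0, 28.3, -27.5, -140.6]]
```

```bash
python3 - <<'E'
from h import *
robot.move_gripper(0.5)
R=down(58.6+180)
robot.goto(ana(0,0,.38),R); print(robot.read_t())
rr=robot.read_tcp_rot();pp=robot.read_position();p,d=robot.grab_frame('wrist');save('w1',p)
robot.servo_line(ana(0,0,.273),speed=.12)
print(robot.read_t(),robot.read_position(),robot.read_qpos().round(1) if hasattr(robot.read_qpos(),'round') else robot.read_qpos(),robot.read_force())
p,d=robot.grab_frame('side');save('s1',p[40:240,220:470].repeat(3,0).repeat(3,1))
E
```

```text
4.1083
5.2 [ 0.67378865 -0.06405196  0.2739898 ] [ 11.   18.6   8.6   0.  -79.9  47.6] [-0.20457663  0.35169231  0.65904762]
```

View pics/w1.png

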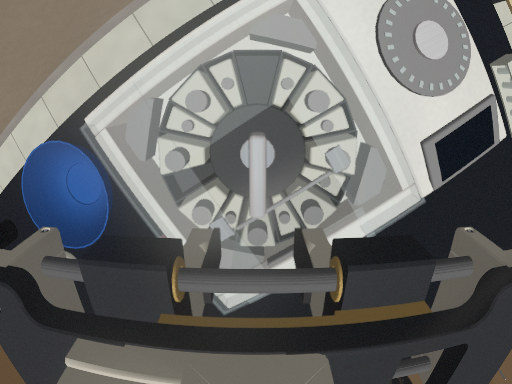

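View pics/s1.png

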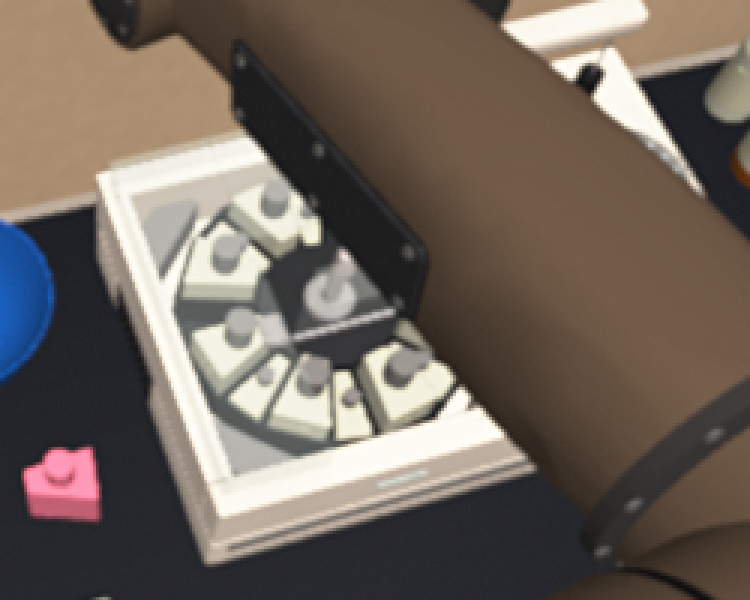

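```bash
python3 - <<'E'
from h import *
robot.move_gripper(0.0)
print(robot.read_t(),robot.read_grip_width(),robot.read_force(),robot.read_ft_torque())
q=np.array(robot.read_qpos())
q1=q.copy(); 
for dq in (-50,-100,-147.2):
    q1=q.copy(); q1[5]+=dq; robot.movej(q1)
    print(robot.read_t(),np.round(robot.read_qpos(),2),np.round(robot.read_force(),1),np.round(robot.read_ft_torque(),2))
E
```

```text
6.125 0.007881977155153064 [-0.37903649 -0.32957541  0.31670123] [ 0.01330504 -0.02646025  0.03761814]
6.9667 [ 11.05  18.63   8.5    0.   -79.87  -2.33] [-0.9  0.1 -0.5] [ 0.06 -0.05  0.03]
7.8083 [ 11.04  18.63   8.51  -0.   -79.87 -52.29] [-0.2 -1.   0.1] [ 0.04 -0.03 -0.01]
8.6167 [ 11.04  18.63   8.5    0.   -79.87 -99.47] [-0.3 -0.2 -0.1] [ 0.08 -0.2  -0.04]
```

```bash
python3 - <<'E'
from h import *
print(robot.read_position(),robot.read_grip_width())
p,d=robot.grab_frame('wrist');save('w2',p)
p,d=robot.grab_frame('top');save('t2',p[90:240,260:480].repeat(3,0).repeat(3,1))
E
```

```text
[ 0.67332918 -0.06400026  0.27301878] 3.4534360911643966e-05
```

View pics/w2.png

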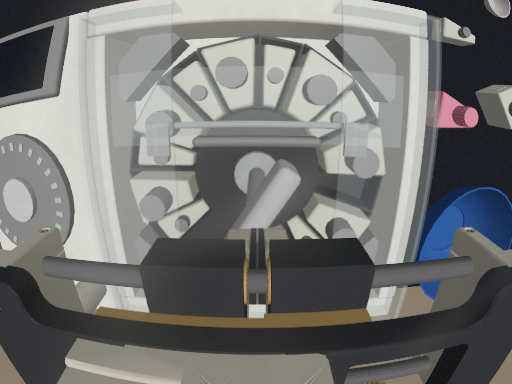

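View pics/t2.png

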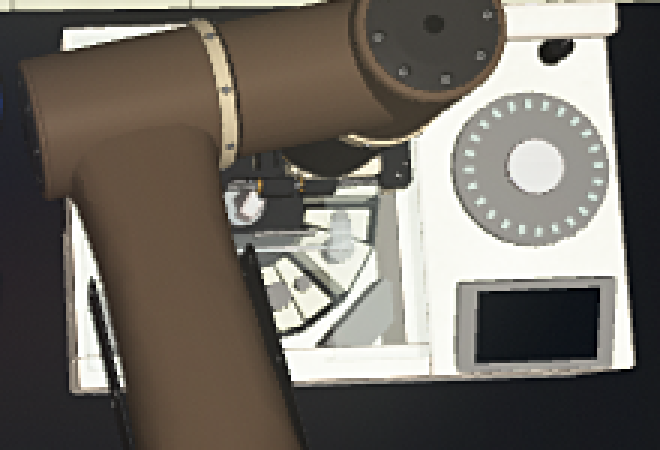

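```bash
cat >> h.py <<'E'
def wcloud(d,R,p):
    i=robot.camera_info('wrist'); f=192/np.tan(np.radians(i['vfov'])/2); T=np.array(i['T_tool_cam'])
    v,u=np.mgrid[0:384,0:512]; a=u-i['cx'];b=v-i['cy'];r=np.hypot(a,b)+1e-9;th=r/f
    t=np.tan(th); P=np.stack([a/r*t*d,b/r*t*d,d],-1)
    P=P@T[:3,:3].T+T[:3,3]; return P,P@np.array(R).T+np.array(p)
E
python3 - <<'E'
from h import *
R=robot.read_tcp_rot();p=robot.read_position();_,d=robot.grab_frame('wrist')
P,W=wcloud(d,R,p)
for u,v in((270,190),(285,175),(250,215),(262,205),(257,235),(252,240),(263,240),(257,255),(200,260),(257,170),(320,260)): print((u,v),d[v,u].round(4),'tool',(P[v,u]*1000).round(1),'world',(W[v,u]*1000).round(1))
E
python3 -c "
import cv2
a=cv2.imread('pics/w2.png')[140:300,160:360];cv2.imwrite('pics/w2c.png',cv2.resize(a,None,fx=4,fy=3.7,interpolation=cv2.INTER_CUBIC))"
```

```text
(270, 190) 0.1958 tool [24.5  8.2 -7.9] world [648.6 -56.5 280.9]
(285, 175) 0.1918 tool [35.  17.8 -8.7] world [637.9 -47.2 281.7]
(250, 215) 0.2031 tool [ 6.  -5.2 -6.2] world [667.5 -69.3 279.2]
(262, 205) 0.1991 tool [13.9  3.  -7.9] world [659.3 -61.4 280.9]
(257, 235) 0.2061 tool [-8.6 -0.4 -7.7] world [681.9 -64.1 280.7]
(252, 240) 0.1575 tool [ 10.7  -3.  -52.5] world [662.7 -67.4 325.5]
(263, 240) 0.1582 tool [ 10.4   2.8 -52. ] world [662.8 -61.5 324.9]
(257, 255) 0.2962 tool [-68.8  -0.3  67.5] world [742.1 -62.5 205.5]
(200, 260) 0.0846 tool [  38.9  -17.1 -120. ] world [634.9 -82.2 393. ]
(257, 170) 0.3161 tool [  8.   -0.3 113.1] world [665.4 -64.6 159.9]
(320, 260) 0.0833 tool [  39.6   17.9 -121.2] world [633.2 -47.2 394.2]
```

View pics/w2c.png

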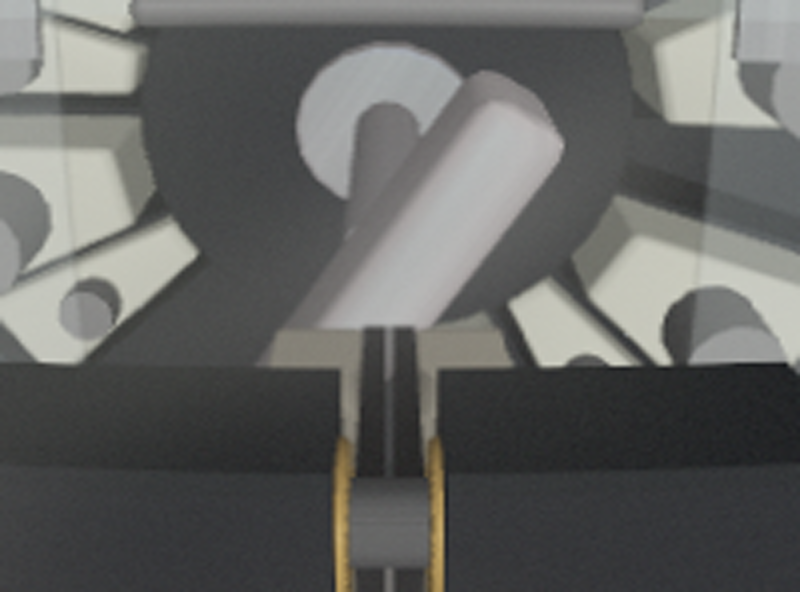

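```bash
python3 - <<'E'
from h import *
R=robot.read_tcp_rot();p=robot.read_position();_,d=robot.grab_frame('wrist')
P,W=wcloud(d,R,p); P=P*1000
for v in range(222,262,3): print(v,[(u,*P[v,u].round(0).astype(int)) for u in(232,250,256,260,280)])
print(robot.read_t())
E
```

```text
222 [(232, np.int64(-64), np.int64(-31), np.int64(138)), (250, np.int64(2), np.int64(-5), np.int64(-10)), (256, np.int64(2), np.int64(-1), np.int64(-9)), (260, np.int64(2), np.int64(2), np.int64(-9)), (280, np.int64(-63), np.int64(28), np.int64(137))]
225 [(232, np.int64(-90), np.int64(-36), np.int64(188)), (250, np.int64(0), np.int64(-5), np.int64(-9)), (256, np.int64(0), np.int64(-1), np.int64(-9)), (260, np.int64(0), np.int64(2), np.int64(-9)), (280, np.int64(-79), np.int64(30), np.int64(163))]
228 [(232, np.int64(-14), np.int64(-20), np.int64(14)), (250, np.int64(10), np.int64(-4), np.int64(-36)), (256, np.int64(-3), np.int64(-1), np.int64(-9)), (260, np.int64(11), np.int64(1), np.int64(-37)), (280, np.int64(-77), np.int64(29), np.int64(149))]
231 [(232, np.int64(12), np.int64(-14), np.int64(-44)), (250, np.int64(10), np.int64(-4), np.int64(-41)), (256, np.int64(-5), np.int64(-1), np.int64(-9)), (260, np.int64(10), np.int64(1), np.int64(-40)), (280, np.int64(12), np.int64(13), np.int64(-44))]
234 [(232, np.int64(12), np.int64(-14), np.int64(-49)), (250, np.int64(10), np.int64(-4)
[... 1768 characters left out ...]
10), np.int64(-4), np.int64(-68)), (256, np.int64(-69), np.int64(-1), np.int64(67)), (260, np.int64(10), np.int64(1), np.int64(-67)), (280, np.int64(39), np.int64(6), np.int64(-118))]
258 [(232, np.int64(39), np.int64(-8), np.int64(-119)), (250, np.int64(10), np.int64(-4), np.int64(-71)), (256, np.int64(-72), np.int64(-1), np.int64(67)), (260, np.int64(10), np.int64(1), np.int64(-70)), (280, np.int64(39), np.int64(6), np.int64(-119))]
261 [(232, np.int64(40), np.int64(-8), np.int64(-122)), (250, np.int64(11), np.int64(-4), np.int64(-75)), (256, np.int64(-75), np.int64(-1), np.int64(66)), (260, np.int64(11), np.int64(1), np.int64(-75)), (280, np.int64(40), np.int64(6), np.int64(-122))]
8.8167
```

```bash
python3 - <<'E'
from h import *
R=robot.read_tcp_rot();p=robot.read_position();_,d=robot.grab_frame('wrist')
P,W=wcloud(d,R,p); P=P*1000
for nm,m in (('body',(abs(P[...,0]-39)<3)&(abs(P[...,1])<90)&(P[...,2]<-80)),('pad',(abs(P[...,0]-10)<3)&(abs(P[...,1])<6)&(P[...,2]<-25)),('fing',(abs(P[...,0]-12)<3)&(abs(P[...,1])>8)&(abs(P[...,1])<20)&(P[...,2]<-25))):
    z=P[m][:,2]; print(nm,m.sum(),np.sort(z)[-12:].round(1),P[m][:,1].min(),P[m][:,1].max(), np.median(P[m][:,0]))
E
```

```text
body 11839 [-102.9 -102.8 -102.7 -102.7 -102.6 -102.6 -102.5 -102.4 -102.2 -102.1
 -102.1 -101.7] -89.94714185499485 89.86094482993812 39.27551795090159
pad 774 [-37.  -36.7 -36.6 -36.5 -36.5 -36.3 -36.3 -36.2 -36.1 -35.8 -35.7 -35. ] -5.977837581658819 5.883904076385552 10.533866281207393
fing 287 [-40.2 -40.2 -40.1 -40.  -40.  -39.9 -39.9 -39.9 -39.9 -39.7 -39.4 -39.1] -16.31781026997151 15.468350840529457 11.952430577454903
```

```bash
cat >> h.py <<'E'
OFF=.036
def go(tip,R,**k): robot.goto(np.asarray(tip)+OFF*R[:,2],R)
def line(tip,R,speed=.1): robot.servo_line(np.asarray(tip)+OFF*R[:,2],R,speed=speed)
def tik(tip,R): return robot.ik(np.asarray(tip)+OFF*R[:,2],R)
def tip(): return np.array(robot.read_position())-OFF*np.array(robot.read_tcp_rot())[:,2]
E
python3 - <<'E'
from h import *
r=lambda q:None if q is None else np.round(q,1).tolist()
for l in (15,20,25):
 for d in (-4,0,4,15):
  R=lean(BY+d,l,1); print(l,d,[r(tik(BT+[0,0,z]+R[:,2]*.019,R)) for z in (.101,.17)])
for l in (25,30): 
  R=lean(1.45,l,1); print('port',[r(tik(ana(-.112,0,z)+R[:,2]*.019,R)) for z in(.186,.30)])
R=down(91.45);print('hatch',[r(tik(ana(x,0,z),R)) for x,z in((-.035,.31),(-.1,.31),(-.17,.21))])
q=np.array(robot.read_qpos());q[5]=47.6
robot.movej(q); robot.move_gripper(.5)
R=down(58.6+180); line(ana(0,0,.272),R)
robot.move_gripper(0.0)
print(robot.read_t(),tip(),robot.read_grip_width(),robot.read_force(),robot.read_ft_torque())
E
```

```text
15 -4 [[54.9, 20.2, -29.3, 17.3, -29.1, -138.3], [55.2, 15.9, -23.6, 13.5, -38.8, -134.0]]
15 0 [[54.5, 20.1, -28.7, 15.3, -28.9, -132.2], [54.8, 15.8, -23.2, 11.9, -38.6, -128.4]]
15 4 [[54.1, 20.1, -28.0, 13.2, -28.9, -126.0], [54.3, 15.7, -22.6, 10.3, -38.5, -122.7]]
15 15 [[52.7, 20.1, -25.4, 6.6, -30.0, -108.1], [52.8, 15.7, -20.6, 5.2, -39.1, -106.5]]
20 -4 [[53.8, 18.2, -39.3, 35.3, -18.8, -155.1], [56.0, 13.8, -31.2, 22.9, -30.4, -143.4]]
20 0 [[53.7, 18.1, -38.5, 31.8, -18.2, -147.8], [55.5, 13.7, -30.6, 20.4, -29.9, -137.0]]
20 4 [[53.7, 18.1, -37.3, 27.3, -18.2, -139.6], [55.0, 13.6, -29.8, 17.7, -29.7, -130.2]]
20 15 [[53.0, 18.4, -32.2, 12.9, -20.3, -114.5], [53.3, 13.7, -26.4, 8.9, -30.7, -110.3]]
25 -4 [None, [54.3, 11.9, -40.6, 40.6, -21.0, -159.6]]
25 0 [None, [54.1, 11.7, -40.1, 37.3, -19.9, -152.4]]
25 4 [None, [54.0, 11.6, -39.0, 32.7, -19.4, -144.2]]
25 15 [None, [53.5, 11.8, -33.4, 16.0, -21.1, -117.4]]
port [[16.4, 0.6, -44.6, 17.3, -21.4, -119.7], [17.2, -5.9, -31.7, 10.2, -40.4, -112.2]]
port [[12.1, -1.2, -54.9, 38.6, -8.5, -137.5], [17.9, -8.4, -37.6, 15.2, -32.7, -117.2]]
hatch [[11.6, 15.2, 3.9, 0.0, -78.7, -100.1], [12.8, 8.9, -4.2, 0.0, -76.9, -101.3], [14.5, 5.4, -21.4, 0.0, -63.2, -103.0]]
13.0167 [ 0.67359413 -0.06375291  0.2723655 ] 0.20341811147814506 [0.33797146 2.28064558 1.13188278] [ 0.65039293 -0.09917724  0.00555743]
```

```bash
python3 - <<'E'
from h import *
q=np.array(robot.read_qpos())
for dq in (-50,-100,-147.15):
    q1=q.copy(); q1[5]+=dq; robot.movej(q1)
    print(robot.read_t(),np.round(robot.read_qpos(),2),np.round(robot.read_force(),1),np.round(robot.read_ft_torque(),2),tip())
robot.dwell(.2)
R=np.array(robot.read_tcp_rot());print('jaw yaw',np.degrees(np.arctan2(R[1,1],R[0,1])),robot.read_grip_width(),robot.read_force())
p,d=robot.grab_frame('wrist');save('w3',p)
E
```

```text
13.8583 [ 1.108e+01  1.939e+01  4.980e+00 -3.000e-02 -7.541e+01 -2.340e+00] [ 4.8  3.5 -1. ] [ 1.28 -1.62  0.06] [ 0.67459113 -0.06307919  0.27240324]
14.7 [ 1.107e+01  1.943e+01  5.010e+00  1.000e-02 -7.529e+01 -5.234e+01] [ 8.5  1.9 -3.4] [ 0.45 -3.45  0.03] [ 0.67577579 -0.06336871  0.2724192 ]
15.5083 [ 11.02  19.46   5.01   0.1  -75.25 -99.49] [11.6 -3.  -4.3] [-1.16 -4.41  0.  ] [ 0.67622775 -0.06440369  0.27239717]
jaw yaw 91.5568960384842 0.19897170650080775 [11.43366666 -2.57929612 -5.07947466]
```

View pics/w3.png

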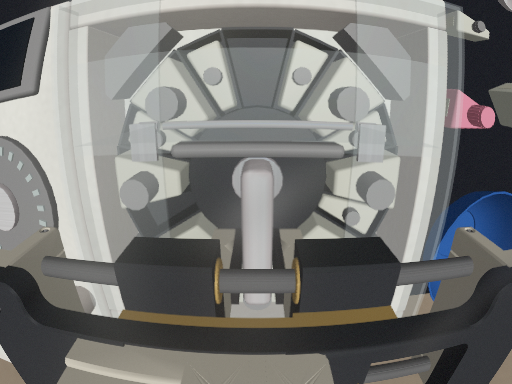

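```bash
python3 - <<'E'
from h import *
robot.move_gripper(.5); 
R=np.array(robot.read_tcp_rot()); p=np.array(robot.read_position())
print(tip(),robot.read_force())
robot.servo_line(p+[-.0,0,.10],speed=.2)
R=down(91.5)
go([.60,-.064,.40],R)
robot.dwell(.2)
R=robot.read_tcp_rot();p=robot.read_position();I,d=robot.grab_frame('wrist');save('w4',I);np.savez('pics/w4.npz',R=R,p=p,I=I,d=d)
print(robot.read_t(),p)
E
```

```text
[ 0.67350782 -0.06371615  0.27241396] [ 0.6496905  -0.79273304 -0.03615262]
17.75 [ 0.60023126 -0.06386426  0.36232242]
```

View pics/w4.png

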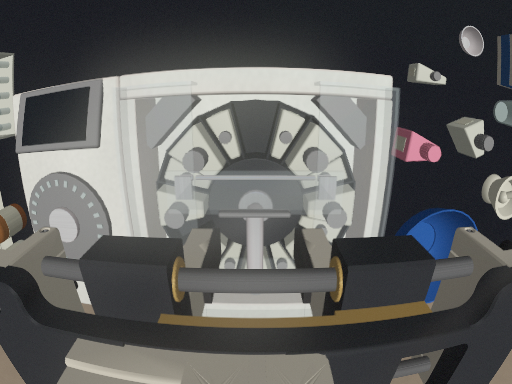

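```bash
cat >> h.py <<'E'
def wrect(img,R,p,z,x0,x1,y0,y1,s=2):
    rows=int((x1-x0)*1000*s); cols=int((y1-y0)*1000*s)
    r,c=np.mgrid[0:rows,0:cols]; W=np.stack([x1-r/1000/s,y1-c/1000/s,np.full(r.shape,z)],-1)
    i=robot.camera_info('wrist'); f=192/np.tan(np.radians(i['vfov'])/2); T=np.array(i['T_tool_cam'])
    P=(W-p)@np.array(R); C=(P-T[:3,3])@T[:3,:3]
    rho=np.hypot(C[...,0],C[...,1])+1e-12; th=np.arctan2(rho,C[...,2])
    u=(i['cx']+f*th*C[...,0]/rho).astype(np.float32);v=(i['cy']+f*th*C[...,1]/rho).astype(np.float32)
    return cv2.remap(img,u,v,cv2.INTER_CUBIC)
E
python3 - <<'E'
from h import *
D=np.load('pics/w4.npz')
for z in (.130,.191):
    I=wrect(D['I'],D['R'],D['p'],z,.46,.62,-.18,.04,3.4)
    for k in range(0,23):  # 10 mm ticks
        y=.04-k*.01; c=int((.04-y)*3400); I[:8 if k%5 else 16,c:c+1]=[255,0,0]
    for k in range(0,17):
        r=int(k*.01*3400); I[r:r+1,:8 if (k+2)%5 else 16]=[255,0,0]
    save('w4r%d'%(z*1000),I)
E
```

```text
(no output)
```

View pics/w4r130.png

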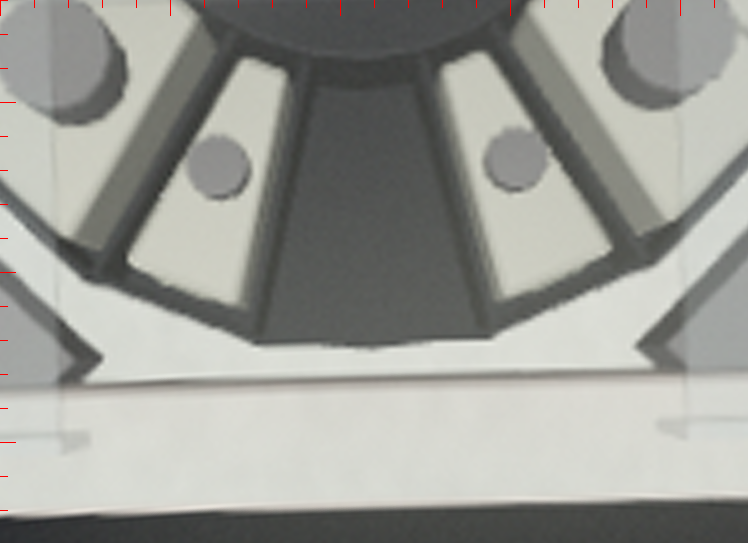

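View pics/w4r191.png

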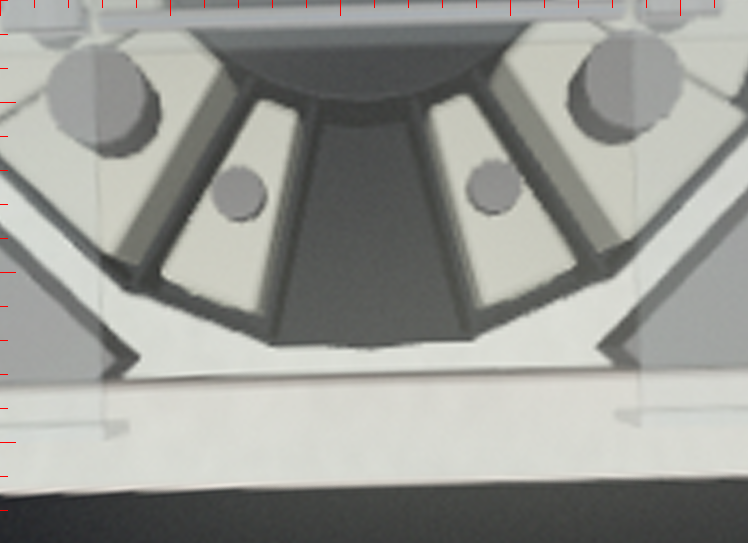

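```bash
sed -i 's/^PSI=.*/PSI=np.radians(1.43); AX=np.array([.6744,-.0648,0])/' h.py
python3 - <<'E'
from h import *
r=lambda q:None if q is None else np.round(q,1).tolist()
R20=lean(BY,20,1)
g=BT+[0,0,.101]+.019*R20[:,2]
for L,x,z in((30,-.19,.30),(30,-.128,.30),(30,-.128,.252),(20,-.112,.252),(20,-.112,.186)):
    R=lean(np.degrees(PSI),L,1); print(L,x,z,r(tik(ana(x,0,z)+.019*R[:,2],R)))
print(r(tik(g-.1*R20[:,2],R20)))
robot.move_gripper(.62)
go(g-.09*R20[:,2],R20); print(robot.read_t(),tip())
R=robot.read_tcp_rot();p=robot.read_position();I,d=robot.grab_frame('wrist');save('w5',I);np.savez('pics/w5.npz',R=R,p=p,I=I,d=d)
P,W=wcloud(d,R,p)
m=(np.hypot(W[...,0]-BT[0],W[...,1]-BT[1])<.05)
for lo,hi in((.098,.112),(.062,.076)):
    q=W[m&(W[...,2]>lo)&(W[...,2]<hi)]; print(len(q),np.median(q[:,2]),q.mean(0),cv2.minAreaRect((q[:,:2]*1000).astype(np.float32)),cv2.minEnclosingCircle((q[:,:2]*1000).astype(np.float32)))
E
```

```text
30 -0.19 0.3 [22.0, -17.8, -45.0, 17.5, -35.7, -122.4]
30 -0.128 0.3 [18.4, -10.1, -39.1, 15.6, -33.0, -118.0]
30 -0.128 0.252 [17.7, -7.6, -45.2, 19.6, -24.7, -122.2]
20 -0.112 0.252 [16.1, -1.1, -31.2, 7.7, -40.7, -109.7]
20 -0.112 0.186 [16.0, 2.8, -37.7, 9.8, -30.5, -112.1]
[57.6, 9.2, -32.6, 20.0, -32.8, -138.1]
20.0167 [0.53311782 0.36906955 0.16828423]
1007 0.10578930019568505 [0.55152266 0.37730197 0.10503197] ((553.7240600585938, 378.36328125), (29.98967742919922, 30.219139099121094), 12.689689636230469) ((553.5637817382812, 378.4482116699219), 15.631794929504395)
2102 0.06960623890006062 [0.53341103 0.36929369 0.06915182] ((543.1837768554688, 374.2781066894531), (50.64470672607422, 56.81465148925781), 25.85208511352539) ((539.8551635742188, 372.5758056640625), 34.49864959716797)
```

View pics/w5.png

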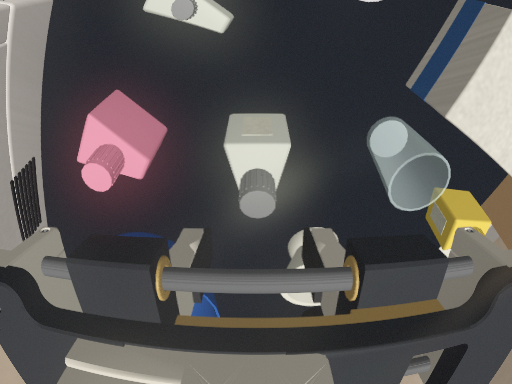

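```bash
python3 - <<'E'
from h import *
R=lean(25.2,20,1); g=np.array([.5541,.3790,.101])+.019*R[:,2]
line(g,R,.1); robot.dwell(.15); print(tip()-g,robot.read_force())
robot.move_gripper(0.); print(robot.read_t(),robot.read_grip_width()*88,robot.read_force())
line(g+[0,0,.03],R,.06); print(robot.read_grip_width()*88,robot.read_force())
line(g+[0,0,.15],R,.15); robot.dwell(.1)
print(robot.read_t(),robot.read_grip_width()*88,robot.read_force())
RR=robot.read_tcp_rot();p=robot.read_position();I,d=robot.grab_frame('wrist');save('w6',I);np.savez('pics/w6.npz',R=RR,p=p,I=I,d=d)
I,d=robot.grab_frame('side');save('s6',I[100:300,130:330].repeat(3,0).repeat(3,1))
E
```

```text
[0.00013122 0.00040498 0.00082031] [-0.42917332 -0.38719027 -0.58576457]
21.8083 29.601172229316923 [-0.71133286  0.5793842   1.96247718]
29.35080577287036 [-0.3691334  0.0261336 -1.4306832]
23.5083 29.482321474474258 [ 0.69651474 -0.48606342 -0.79444175]
```

View pics/w6.png

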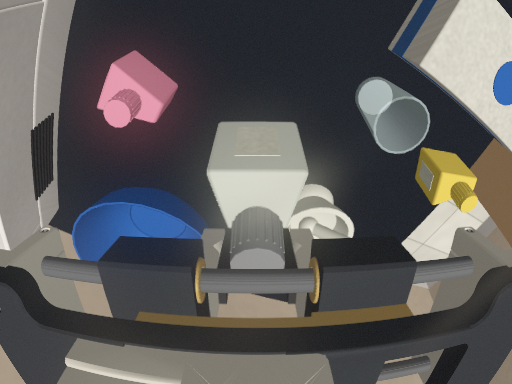

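View pics/s6.png

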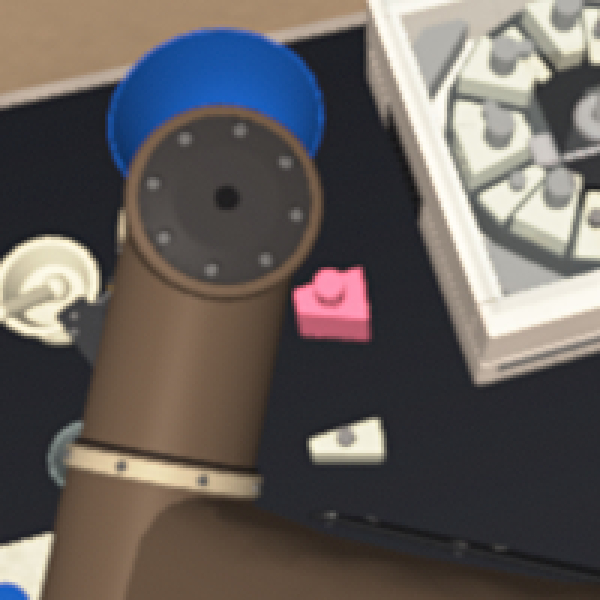

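```bash
cat >> h.py <<'E'
def bcheck(d,R,p,L=20):
    R=np.array(R);P,W=wcloud(d,R,p)
    # bottle frame nominal in tool: lean L
    l=np.radians(L); Rt=np.array(lean(0,L,1)) # tool axes in bottle frame (cols)
    tipc=np.array([0,0,-OFF]); gp=tipc-[0,0,.019]
    B=(P-gp)@Rt.T+[0,0,.101]
    return B*1000
E
python3 - <<'E'
from h import *
D=np.load('pics/w6.npz');B=bcheck(D['d'],D['R'],D['p'])
I=D['I'].astype(int)
m=(abs(B[...,0]+20)<14)&(abs(B[...,1])<18)&(abs(B[...,2]-70)<8)
q=B[m];A=np.c_[q[:,:2],np.ones(len(q))];s=np.linalg.lstsq(A,q[:,2],rcond=None)[0];print('top',len(q),s,'tilt deg x,y',np.degrees(np.arctan(s[:2])),'z@(0,0)',s[2])
m=(abs(B[...,0]+36)<8)&(abs(B[...,1])<25)&(B[...,2]>10)&(B[...,2]<62)
q=B[m];A=np.c_[q[:,1:],np.ones(len(q))];s=np.linalg.lstsq(A,q[:,0],rcond=None)[0];print('rear',len(q),s,'yaw',np.degrees(np.arctan(-s[0])),'x@z35',s[1]*35+s[2])
# flanks at top face: y extents vs x
m0=(abs(B[...,2]-70)<4)
for x in(-34,-30,-25,-20):
    q=B[m0&(abs(B[...,0]-x)<1.2)]; print(x,q[:,1].min().round(1),q[:,1].max().round(1))
E
```

```text
top 2441 [ 7.62944042e-02 -1.18598367e-03  7.18383554e+01] tilt deg x,y [ 4.36289523 -0.06795183] z@(0,0) 71.83835542850721
rear 3093 [ 1.67653005e-03  1.94905505e-03 -3.63558268e+01] yaw -0.09605800625455356 x@z35 -36.28760988290671
-34 -28.1 28.6
-30 -27.1 28.4
-25 -26.7 26.4
-20 -25.8 25.1
```

```bash
python3 - <<'E'
from h import *
Y=np.degrees(PSI); R20=lean(25.2,20,1)
g=np.array([.5541,.3790,.335])+.019*R20[:,2]
line(g,R20,.2)
R30=lean(Y,30,1)
G=lambda x,z,R: ana(x,0,z)+.019*R[:,2]
go(G(-.20,.325,R30),R30); print(robot.read_t(),robot.read_grip_width()*88,tip()-G(-.20,.325,R30))
line(G(-.128,.300,R30),R30,.12); robot.dwell(.15)
print(robot.read_t(),tip()-G(-.128,.3,R30),robot.read_force(),robot.read_qpos())
I,d=robot.grab_frame('side');save('s7',I[60:240,230:450].repeat(3,0).repeat(3,1))
RR=robot.read_tcp_rot();p=robot.read_position();I,d=robot.grab_frame('wrist');save('w7',I);np.savez('pics/w7.npz',R=RR,p=p,I=I,d=d)
E
```

```text
25.8417 29.297556969673256 [0.00071666 0.00070154 0.00024383]
26.775 [-3.71649603e-04  6.31028208e-05  6.06130032e-04] [-0.22091435 -0.31731254 -0.9503632 ] [  18.46079853  -10.1777159   -39.11945233   15.55752152  -33.06366405
 -117.97758124]
```

View pics/s7.png

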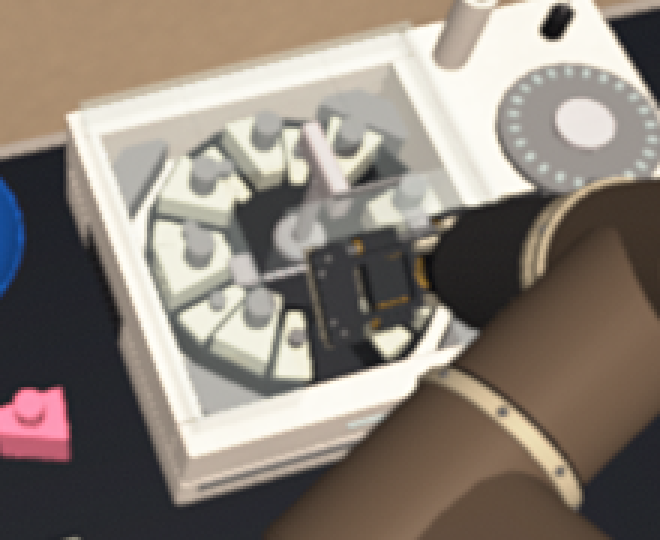

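View pics/w7.png

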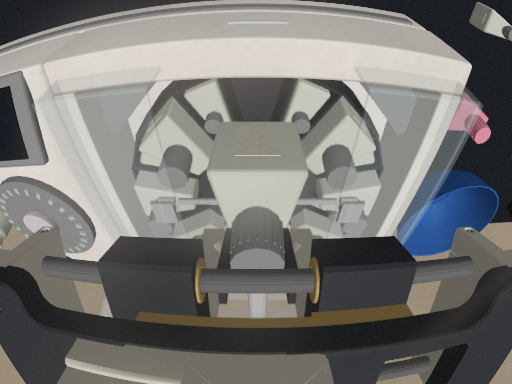

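```bash
python3 - <<'E'
from h import *
Y=np.degrees(PSI); R30=lean(Y,30,1);R20=lean(Y,20,1)
G=lambda x,z,R: ana(x,0,z)+.019*R[:,2]
line(G(-.128,.252,R30),R30,.08); print(robot.read_t(),robot.read_force())
line(G(-.112,.252,R20),R20,.03); robot.dwell(.2)
print(robot.read_t(),tip()-G(-.112,.252,R20),robot.read_force(),robot.read_grip_width()*88)
RR=robot.read_tcp_rot();p=robot.read_position();I,d=robot.grab_frame('wrist');save('w8',I);np.savez('pics/w8.npz',R=RR,p=p,I=I,d=d)
E
```

```text
27.625 [ 0.45583111 -0.17255693  0.09439762]
28.25 [-0.00093276 -0.00020377 -0.00010284] [-0.33805321  0.40507127 -1.83172959] 29.638456764198516
```

View pics/w8.png

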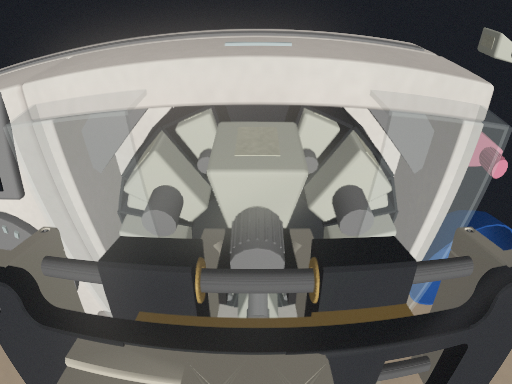

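```bash
python3 - <<'E'
from h import *
D=np.load('pics/w8.npz');B=bcheck(D['d'],D['R'],D['p'])
I=D['I']
_,W=wcloud(D['d'],D['R'],D['p'])
I2=wrect(I,D['R'],D['p'],.191,.48,.62,-.17,.05,3.4); save('w8r191',I2)
for s in(1,-1):
    m=(abs(B[...,0]-33)<22)&(abs(B[...,1]-s*79)<22)&(abs(W[...,2]-.191)<.006); q=B[m]; print(s,len(q),cv2.minEnclosingCircle(q[:,:2].astype(np.float32)) if len(q) else '', np.median(W[m][:,2]) if len(q) else '')
E
```

```text
1 596 ((32.176849365234375, 77.32344818115234), 14.887139320373535) 0.19066142679656828
-1 575 ((33.02162170410156, -77.82994079589844), 15.33445930480957) 0.19074208978070853
```

View pics/w8r191.png

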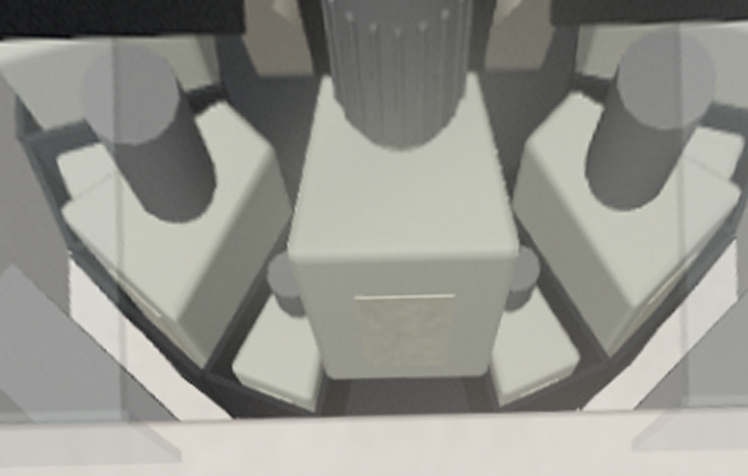

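```bash
python3 - <<'E'
from h import *
Y=np.degrees(PSI);R20=lean(Y,20,1)
G=lambda x,z,R: ana(x,0,z)+.019*R[:,2]
for z,s in((.225,.06),(.205,.05),(.195,.04),(.191,.03),(.189,.02),(.187,.02),(.186,.01),(.185,.01),(.184,.01),(.183,.01)):
    line(G(-.112,z,R20),R20,s)
    f=np.array(robot.read_force()); print(z,round(robot.read_t(),2),f.round(1),((tip()-G(-.112,z,R20))*1000).round(1),round(robot.read_grip_width()*88,1))
    if np.linalg.norm(f-[0,0,-1.3])>5: break
RR=robot.read_tcp_rot();p=robot.read_position();I,d=robot.grab_frame('wrist');save('w9',I);np.savez('pics/w9.npz',R=RR,p=p,I=I,d=d)
E
```

```text
0.225 28.9 [ 0.5  0.4 -0.9] [ 0.  -0.  -0.3] 29.6
0.205 29.45 [ 0.5 -1.3 -1.1] [-0.  -0.  -0.2] 29.2
0.195 29.85 [-1.1 -0.7 -0.1] [-0.2 -0.1 -0.4] 29.0
0.191 30.13 [ 0.2 -0.1 -1.1] [-0.1 -0.  -0.2] 29.4
0.189 30.38 [ 0.1 -0.5 -2.2] [-0.1 -0.  -0.1] 29.5
0.187 30.63 [ 0.1  0.1 -0.2] [-0.1 -0.  -0.2] 29.1
0.186 30.88 [-0.8  0.  -0.1] [0.2 0.  0.1] 29.5
0.185 31.13 [-4.3  1.2  7.3] [0.6 0.  1.2] 29.6
```

View pics/w9.png

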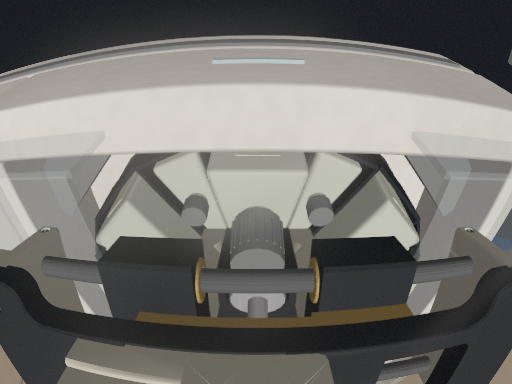

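```bash
python3 - <<'E'
from h import *
Y=np.degrees(PSI);R20=lean(Y,20,1)
G=lambda x,z,R: ana(x,0,z)+.019*R[:,2]
line(G(-.112,.186,R20),R20,.01); print(robot.read_force())
robot.move_gripper(.55); print(robot.read_t(),robot.read_grip_width()*88,robot.read_force())
g=G(-.112,.186,R20)
line(g-.05*R20[:,2],R20,.06); print(robot.read_force())
line(g-.14*R20[:,2],R20,.2); robot.dwell(.1)
print(robot.read_t())
RR=robot.read_tcp_rot();p=robot.read_position();I,d=robot.grab_frame('wrist');save('w10',I);np.savez('pics/w10.npz',R=RR,p=p,I=I,d=d)
P,W=wcloud(d,RR,p)
A=(W-AX)@Rz(PSI)*1000
for lo,hi in((187,195),(184,200),(151,159)):
    for c in((-112,0),(-79,79),(-79,-79)):
        m=(np.hypot(A[...,0]-c[0],A[...,1]-c[1])<(20 if lo>160 else 45))&(A[...,2]>lo)&(A[...,2]<hi);q=A[m]
        print(lo,c,len(q),np.median(q[:,2]).round(1),cv2.minEnclosingCircle(q[:,:2].astype(np.float32)),cv2.minAreaRect(q[:,:2].astype(np.float32))) if len(q)>10 else print(len(q))
E
```

```text
[-1.11674871  0.05859768  1.38129735]
32.0167 48.569017113663044 [ 0.92460829  0.17020684 -0.02630359]
[-0.59434871 -0.34515826  0.43324824]
33.7
187 (-112, 0) 632 190.9 ((-111.88705444335938, -0.3900301456451416), 15.355669975280762) ((-112.27066802978516, -0.482757568359375), (29.31559944152832, 29.00263214111328), 40.42210388183594)
187 (-79, 79) 276 190.7 ((-80.37846374511719, 78.19715881347656), 14.814303398132324) ((-80.64884185791016, 71.80013275146484), (16.506160736083984, 29.498477935791016), 87.71257019042969)
187 (-79, -79) 268 190.7 ((-79.88847351074219, -76.9586181640625), 14.926390647888184) ((-79.92074584960938, -72.36495208740234), (29.726642608642578, 15.39391803741455), 0.4025777578353882)
184 (-112, 0) 694 190.9 ((-112.03713989257812, -0.5708329677581787), 15.55715560913086) ((-112.57780456542969, -0.5507011413574219), (29.8713436126709, 29.297500610351562), 40.42210388183594)
184 (-79, 79) 321 190.5 ((-80.37846374511719, 78.19715881347656), 14.814303398132324) ((-80.77010345458984, 71.90546417236328), (16.71613121032715, 29.43950843811035), 86.60089874267578)
184 (-79, -79) 308 190.6 ((-79.88847351074219, -76.9586181640625), 14.926390647888184) ((-80.22138977050781, -72.80060577392578), (29.847179412841797, 16.41867446899414), 4.577650547027588)
151 (-112, 0) 1381 154.7 ((-125.78495788574219, 0.13183531165122986), 34.71232604980469) ((-124.7437973022461, 2.0512237548828125), (51.96664810180664, 56.50594711303711), 6.87092924118042)
151 (-79, 79) 906 154.8 ((-85.02725219726562, 74.29019165039062), 40.04695129394531) ((-85.0627670288086, 74.23136901855469), (29.472036361694336, 77.51018524169922), 58.885494232177734)
151 (-79, -79) 901 154.8 ((-85.34147644042969, -73.76117706298828), 39.43173599243164) ((-84.84326171875, -74.59275817871094), (76.64009857177734, 29.35487174987793), 30.925880432128906)
```

View pics/w10.png

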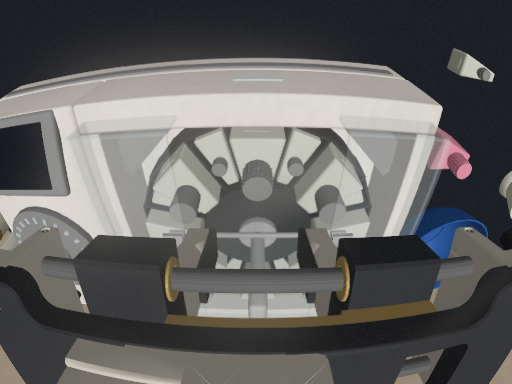

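```bash
python3 - <<'E'
from h import *
r=lambda q:None if q is None else np.round(q,1).tolist()
Y=np.degrees(PSI);R20=lean(Y,20,1);Rd=down(90+Y)
robot.move_gripper(0.)
t=tip(); t[2]=.43; 
line(t,R20,.3)
go(ana(-.02,0,.42),Rd); print(robot.read_t(),tip())
line(ana(-.03,0,.308),Rd,.2); robot.dwell(.1); print(robot.read_t(),tip(),robot.read_force())
I,d=robot.grab_frame('wrist');save('w11',I)
E
```

```text
35.9083 [ 0.6552202  -0.06545028  0.41624362]
36.7167 [ 0.64506952 -0.06554432  0.31056687] [0.2209212  0.51658079 0.49859836]
```

View pics/w11.png

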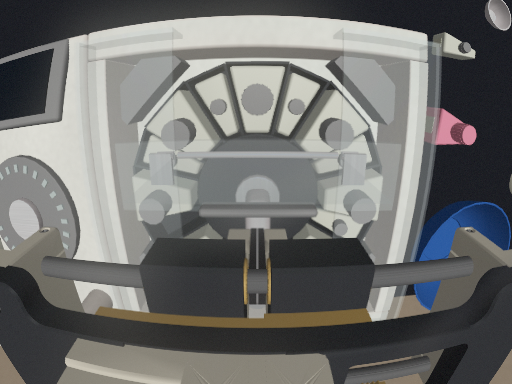

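```bash
python3 - <<'E'
from h import *
Y=np.degrees(PSI);Rd=down(90+Y)
def pose(phi,r=.108,t=.002):
    a=np.radians(phi); return ana(-.062-r*np.cos(a)+t*np.sin(a)+.0105,0,.204+r*np.sin(a)+t*np.cos(a))
for phi in (88,80,70,60,50,40,30,20,12,6):
    try: line(pose(phi),Rd,.09)
    except Exception as e: print(repr(e)); break
    f=np.array(robot.read_force()); print(phi,round(robot.read_t(),2),f.round(1),((tip()-pose(phi))*1000).round(1))
    if np.linalg.norm(f)>15: break
I,d=robot.grab_frame('wrist');save('w12',I)
E
```

```text
88 37.17 [0.6 0.  0.3] [-0.1 -0.1  0.9]
80 37.49 [ 0.1 -0.2  0.7] [-0.1 -0.   0.1]
70 37.85 [ 1.  -0.3  0.6] [-0.1 -0.1  0.1]
60 38.21 [ 1.   0.6 -1. ] [ 0.  -0.   0.2]
50 38.57 [-0.   0.1  0.6] [ 0.1 -0.   0.1]
40 38.92 [ 0.1  0.1 -0.5] [ 0.1 -0.   0.2]
30 39.28 [-0.   0.1  0.3] [ 0.  -0.1  0.1]
20 39.64 [0.2 0.2 1.1] [-0.  -0.1  0.1]
12 39.96 [-0.7 -0.5  0.9] [-0.2 -0.1 -0.1]
6 40.23 [ 0.2 -0.6  0.4] [-0.2 -0.1 -0.1]
```

View pics/w12.png

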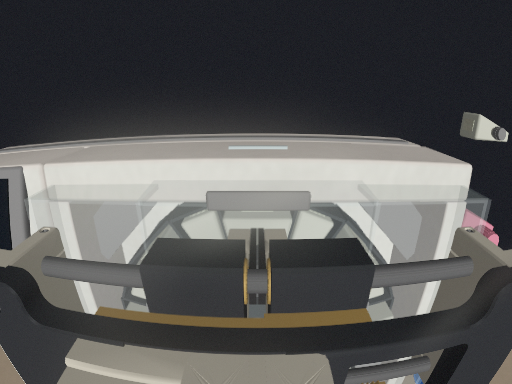

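```bash
python3 - <<'E'
from h import *
Y=np.degrees(PSI);Rd=down(90+Y)
x=-.062-.106+.0105
for z in (.212,.208,.206,.205,.204,.203,.202,.201):
    line(ana(x,0,z),Rd,.03)
    f=np.array(robot.read_force()); print(z,round(robot.read_t(),2),f.round(1),round(tip()[2]*1000,1))
    if f[2]>12: break
robot.dwell(.2)
I,d=robot.grab_frame('wrist');save('w13',I)
RR=robot.read_tcp_rot();p=robot.read_position();P,W=wcloud(d,RR,p);A=(W-AX)@Rz(PSI)*1000
m=(abs(A[...,1])<28)&(A[...,0]<-178)&(A[...,0]>-200)&(A[...,2]>160)
q=A[m];print(len(q),np.percentile(q[:,2],[5,50,95]),robot.read_force())
E
```

```text
0.212 40.62 [ 0.5  0.3 -0.6] 211.9
0.208 40.9 [ 0.3 -0.4  0.5] 207.7
0.206 41.15 [ 0.  -0.   1.3] 206.1
0.205 41.4 [-1.9  2.1  7.4] 205.9
0.204 41.65 [-5.3  2.1 14.8] 205.8
31692 [167.48398234 295.90591814 321.94706548] [-5.39374741  1.99858258 14.13283471]
```

View pics/w13.png

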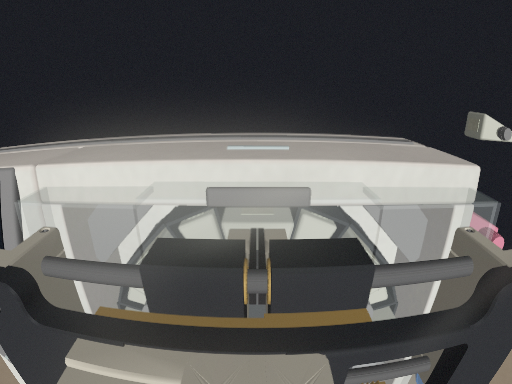

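```bash
python3 - <<'E'
from h import *
Y=np.degrees(PSI);Rd=down(90+Y)
x=-.062-.106+.0105
line(ana(x,0,.30),Rd,.12); 
go([.25,.55,.40],down(150)); robot.dwell(.3); print(robot.read_t())
for n in('side','top'):
    I,d=robot.grab_frame(n);save(n+'9',I[60:240,230:450].repeat(3,0).repeat(3,1)); save(n+'9f',I)
    X=cloud(n,d,robot.camera_info(n));A=(X-AX)@Rz(PSI)*1000
    for nm,m in(('tab',(abs(A[...,1])<26)&(A[...,0]<-186)&(A[...,0]>-191)),('edge',(abs(A[...,1])<60)&(A[...,0]<-160)&(A[...,0]>-182)),('near hinge',(abs(A[...,1])<60)&(A[...,0]<-70)&(A[...,0]>-90)),('cover',(A[...,1]>85)&(A[...,1]<150)&(A[...,0]<-70)&(A[...,0]>-160))):
        q=A[m&(d>0)];print(n,nm,len(q),np.percentile(q[:,2],[10,50,90]).round(1))
    q=A[(d>0)&(np.hypot(A[...,0],A[...,1])<60)&(A[...,2]>262)&(A[...,2]<295)];print('handle',cv2.minAreaRect(q[:,:2].astype(np.float32)))
E
```

```text
45.5667
side tab 63 [165.2 203.5 207.4]
side edge 321 [203.4 205.5 207.8]
side near hinge 264 [203.7 205.7 208. ]
side cover 690 [203.2 205.4 207.5]
handle ((-1.3678627014160156, 1.9173245429992676), (19.038558959960938, 89.42646789550781), 89.80229187011719)
top tab 36 [169.1 207.2 213.2]
top edge 267 [203.9 207.1 210.7]
top near hinge 240 [203.4 207.  210.4]
top cover 587 [203.6 207.2 210.6]
handle ((-1.9509315490722656, 0.13270854949951172), (87.80960845947266, 19.36163902282715), 0.4122404456138611)
```

View pics/side9.png

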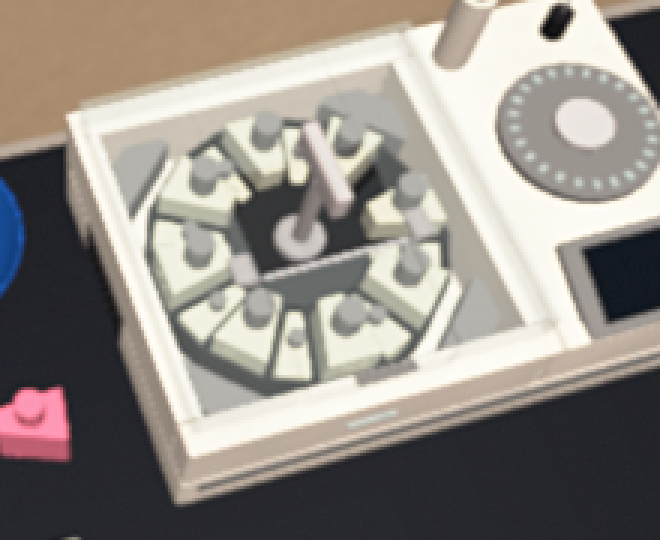

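View pics/top9f.png

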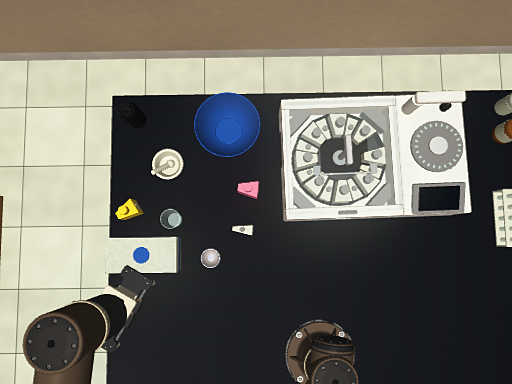

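```bash
python3 -c "
from h import *
robot.job_done(); print(robot.read_t())"
```

```text
the job is handed in; nothing more can be done
the job is handed in; nothing more can be done
```

The bottle is loaded, the hatch is closed, and the job was handed in at about 46 s of the 72 s allowed. I turned the carousel about 147° clockwise by its bar, then set the bottle into the vacant wide bay, narrow end to the hub. Last, I pushed the hatch down with shut fingers.

**Last checks**
- **Carousel:** the final depth pictures put the bar within about 0.5° of the analyser's axis. The bay was not visible on its own by then.
- **Bottle:** measured before the hatch was closed, its cap top was at 190.9 mm (neighbours 190.7 mm) and it was centred within about 0.5 mm. It met the floor at the expected height with about 7 N.
- **Hatch:** level with the cover within 0.2 mm at both the hinge and the free edge. I pressed until it stopped at about 15 N.
- **Bystanders:** the small bottle, beaker, dish and the pink and yellow look-alikes stand where they were in the top picture.

**What failed or disagreed**
- The first grip on the handle closed on nothing. The wrist camera showed the real fingertips about 36 mm short of the reported TCP. I corrected for that in every later move, and the next grip read 17.9 mm on the 18 mm bar.
- A 25° lean was out of reach at the bottle with that offset, so I gripped it at 20°. I tilted it a further 10° only while passing under the hatch lip, then straightened it.
- The wrist force reached about 12 N while turning the carousel, because the grip was 1 to 2 mm off the axis.
- One plane fit on the bottle's top face showed a 4° slope, while its rear face measured upright; I took the rear face as right.

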